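Shim the marking-out plate level

TASK

The marking-out plate has lost the rubber from one foot and sits low at that corner. Take the loose wooden wedge and push it, thin end first, under the plate's edge close beside the bare stud until both bubbles of the two-way level on the plate stand between their lines, then leave the wedge there carrying the corner. Do not shove the plate along the bench, and leave the level and the steel block where they stand on it.

Things in the scene. Friction and masses are not known exactly. Their poses are not given: they have to be found in the camera images.
- plate: aluminium marking-out plate 220 x 170 x 14 mm (its x, y, z), 1.4 kg, loose on three rubber feet and a bare stud. Origin: under its centre, at the level of the feet's soles; underside 15 mm, top 29 mm along +z from there. x points away from the robot; the front edge is at x = -110 mm. It leans about 4 degrees down to the near right corner (-x, -y), pivoting on the feet at (-92, 66) and (92, -66) mm
- stud (a point): lower end of the bare steel stud, 8 mm thick (17 mm collar at its root), at (-92, -66) mm of the plate: all that is left of the low corner's foot. It rests on the bench at the start and would stop a wedge pushed against it. The other feet, 17 mm thick, stand at (92, 66), (-92, 66) and (92, -66) mm
- edge_mid (a point): middle of the plate's lower front edge, on the underside; axes as the plate's. 25 mm from here towards the stud the edge is about 9 mm above the bench at the start, and 15 mm when the plate is level
- wedge_mid (a point): loose hardwood wedge, 100 mm long (its x), 34 mm wide (y): 3 mm thick at the thin end (x = +50 mm), rising evenly to 21 mm at the butt (x = -50 mm), 40 g; it lies flat on its sole. The point is at mid-length, 6 mm above the sole. A flat strip of the same wood, 105 x 34 x 10 mm, also lies on the bench and is not it
- block_mid (a point): centre of the steel bench block, 65 x 65 x 25 mm, 0.8 kg, standing loose on the plate near the low corner, which it weighs down. (A surface gauge, 157 mm tall, stands near the far right corner)
- vial_x_bubble (a point): centre of the bubble (10 mm disc) in the first vial of the level: a loose square level, 84 x 84 x 16 mm, dark base, with two vials along two edges, at right angles. The bubble drifts to the high side along its vial, about 6 mm per degree of tilt, takes about a second to settle and stops 10 mm from the middle; it runs on a slight arc, up to 2 mm across the vial
- vial_x_mid (a point): middle of the first vial, half-way between its two black lines, which stand 8.5 mm either side of it. This vial lies along this point's x axis (roughly the plate's x; the level may be turned by up to 0.2 rad on the plate)
- vial_y_bubble (a point): centre of the bubble in the second vial, as the first
- vial_y_mid (a point): middle of the second vial, half-way between its two black lines. This vial lies along this point's y axis (roughly the plate's y)
Things that resemble listed ones, but are neither listed nor needed, are in the scene too. Leave any green, orange or turquoise look-alike of the part that bears wedge_mid alone.

How it is judged:
By the outcome, as a careful person would: the job done as asked, in the order asked, and still so for the second after the job is handed in, with the robot touching nothing.
It also fails if it takes over 61 s, if anything falls off the work surface, if the arm or the gripper's body presses on something with over 40 N, if the wrist force passes 120 N, or if a joint passes its speed limit or range.

ROBOT

A 7-joint arm with a two-finger parallel gripper is mounted at the origin on the work surface. World frame = base frame: x ahead of the robot, y to its left, z up, the work surface at z = 0. Lengths are in m, angles in rad, forces in N, time in s.
With the tool pointing down it reaches from about 0.425 to 0.825 m from the base axis. Payload 3.6 kg.
Tool frame: the origin (TCP) lies on the centre line of the jaws, within the pads' length; the fingertips stand 11 mm ahead of it and the grasp point (between the pads) lies 8 mm behind it; x points along the fingers, z is the direction in which the jaws open and shut, and the axes are right-handed (so a half turn about x gives the same grasp; the last joint's range is limited). The gripper opens to 85 mm and grips with 20 to 120 N. Pads are 22 mm wide; open, the fingers measure 114 mm over their backs; the gripper's body (76 mm by 85 mm) begins 54 mm behind the grasp point. The pads swing forward as they close: fully open they stand 13 mm farther back than shut.
Start: joints at [-0.026, 0.615, -0.013, 1.423, 0.008, 1.103, -0.04], TCP at [0.65, 0, 0.242] pointing down, gripper open.
Joint ranges: [-3.12, 3.12], [-0.3, 2.06], [-1.34, 1.32], [0.26, 2.42], [-1.36, 4.5], [0.01, 1.98], [-2.84, 2.84]. Speed limits (rad/s): [2.79, 2.79, 3.14, 3.14, 3.14, 3.14, 3.14].

INTERFACE

Orientations are given as a unit quaternion [x, y, z, w].
In Python, from workcell import bot, imaging, order gives the robot as it stands.
- The arm moves only by the tool apply_moves, never from a script. Its argument "increments" is a list of rows, each a list of 2 entries, a list of its own where there are three numbers: the shift along the tool's x, y, z in m, then the turn about the tool's x in degrees. In form: [[[tx, ty, tz], turn], ...]. A call has exactly 8 rows; each row is the pose to reach, as a shift and turn from the pose commanded when the call began, along the tool's axes at that moment; what a row does not reach only later rows make up. A row lasts 1/12 s, in which the tool goes at most 41.7 mm and 7.16 degrees, less where a joint would pass 70% of its speed; a pose out of reach is approached as far as the arm can. A call with a gripper value outside its range is refused whole. "fingers" is the opening, from 0 (shut) to 1 (fully open), set as the call begins (left out, the last holds). The fingers move at their own pace and stop on an object; "force" is the grip in N (left out, the last holds). Time passes only in rows, so rows that repeat a pose let the fingers close, or fill a call up. It gives the time, the measured TCP pose, the force and the opening at its end, in the units of the state.
- bot.get_state(): the state, without advancing time (a new reading comes with each control period).
- imaging.get_image(name): name is "scene" or "side" or "wrist"; returns (picture, depth): 384x512x3 uint8, blue, green, red; 384x512 float32, m along the optical axis (not along the pixel's ray), 0 where there is no reading.
- imaging.calibration(name): a dict with "fx", "fy", "cx", "cy" (pixels), "view" (4x4, takes a point from world to camera coordinates); the wrist camera has in their place "tool_from_camera" (4x4, takes a point from camera to tool coordinates, whose origin is the TCP and whose axes are the tool frame's). Camera axes: x right, y up, looking along -z (the intrinsics and any distortion apply to the point x, -y, -z); pixel columns grow to the right and rows downward; lengths in m; the calibration is good to about 2 mm. A picture is of the moment at which its call begins: read the wrist's pose just before it. calibration takes no time and is no camera call.
- order.hand_in(): hands the job in, once; it reports no verdict.
The state is a dict: "time_s": time; "joint_positions": joint angles; "joint_vel": joint speeds; "joint_efforts": joint torques, N m; "position": TCP position; "tcp_rot": TCP orientation; "ft_force": force on the tool from outside, world axes, zero at the start; "ft_torque": the same for the moment, N m; "gripper_width": finger opening in m.
Only numpy, scipy, OpenCV 4.12 (cv2) and the standard library are available. Lean on these libraries where they do the work, as an engineer would, in place of code of your own. Each camera call takes 0.05 s, during which the arm holds its last target.

## Working session

There is one attempt and no reset: what is moved stays moved. The work goes in short steps, Python scripts to look and compute and a tool call to move; the robot and the scene stay as the last step left them, time stands still between calls to the robot, and variables do not carry over. Pictures are saved under pics/ and viewed, and the job is handed in when it is done.

Besides the shell and the picture viewer there is one more tool, called after "Request:" by a JSON object that holds its "name" and its "arguments". apply_moves: Moves the arm, as the interface text tells. Its arguments: {"type":"object","properties":{"increments":{"type":"array"},"fingers":{"type":"number"},"force":{"type":"number"}},"required":["increments"]}

```bash
mkdir -p pics; cat > h.py <<'E'
import numpy as np, cv2
from workcell import bot, imaging, order
from scipy.spatial.transform import Rotation as R
def grab(n,tag):
    s=bot.get_state(); im,d=imaging.get_image(n); c=imaging.calibration(n)
    if n=='wrist':
        T=np.eye(4);T[:3,:3]=R.from_quat(s['tcp_rot']).as_matrix();T[:3,3]=s['position']
        c2w=T@np.array(c['tool_from_camera'])
    else: c2w=np.linalg.inv(np.array(c['view']))
    np.savez(f'pics/{tag}.npz',im=im,d=d,c2w=c2w,K=[c['fx'],c['fy'],c['cx'],c['cy']])
    cv2.imwrite(f'pics/{tag}.png',im); return s
def load(tag):
    z=np.load(f'pics/{tag}.npz'); return z['im'],z['d'],z['c2w'],z['K']
def pts(tag):
    im,d,c2w,K=load(tag); v,u=np.mgrid[:d.shape[0],:d.shape[1]]
    P=np.stack([(u-K[2])/K[0]*d,-(v-K[3])/K[1]*d,-d,np.ones_like(d)],-1)@c2w.T
    return P[...,:3]
def ray(tag,u,v,z):
    im,d,c2w,K=load(tag); r=c2w[:3,:3]@np.array([(u-K[2])/K[0],-(v-K[3])/K[1],-1]); o=c2w[:3,3]
    return o+r*(z-o[2])/r[2]
E
python3 - <<'E'
from h import *
for n in ['scene','side','wrist']:
    s=grab(n,n+'0'); c=imaging.calibration(n); print({k:v for k,v in c.items()})
print(s)
E
```

```text
{'fx': 411.8888994790434, 'fy': 411.8888994790434, 'cx': 266.0751758958324, 'cy': 195.2241112683839, 'view': array([[ 0.21201977,  0.9770943 ,  0.01828518, -0.10165505],
       [-0.77944077,  0.15778508,  0.60628043,  0.373007  ],
       [ 0.58950802, -0.14279565,  0.79504069, -1.18893406],
       [ 0.        ,  0.        ,  0.        ,  1.        ]])}
{'fx': 488.13981456597907, 'fy': 488.13981456597907, 'cx': 249.18861664371232, 'cy': 186.16461122826317, 'view': array([[ 0.92719588, -0.37425655,  0.01548633, -0.50508673],
       [ 0.27409981,  0.70608173,  0.65293023, -0.19849375],
       [-0.25529804, -0.60114942,  0.75725973, -1.07728899],
       [ 0.        ,  0.        ,  0.        ,  1.        ]])}
{'fx': 340.8817706001992, 'fy': 340.8817706001992, 'cx': 257.60166083792734, 'cy': 188.8758616947441, 'tool_from_camera': array([[ 7.99058344e-04,  2.76466281e-01, -9.61023286e-01,
        -1.31625321e-01],
       [ 8.75534894e-04,  9.61023031e-01,  2.76466936e-01,
         7.07312870e-02],
       [ 9.99999297e-01, -1.06232263e-03,  5.25857596e-04,
        -3.67720991e-04],
       [ 0.00000000e+00,  0.00000000e+00,  0.00000000e+00,
         1.00000000e+00]])}
{'time_s': 0.1, 'joint_positions': array([-0.02653389,  0.61583321, -0.01264191,  1.42475612,  0.00810098,
        1.10341379, -0.0404144 ]), 'joint_vel': array([ 1.14115700e-03, -1.22611409e-03, -6.48786728e-04, -3.04038318e-03,
        3.89188687e-04, -1.53436639e-03,  1.33727681e-05]), 'joint_efforts': array([ 1.87134152e-03, -4.70385647e+01,  2.59924382e-01, -1.71571434e+01,
        9.91805020e-03,  5.83933666e-03,  9.32311934e-06]), 'position': array([6.49327003e-01, 4.70631958e-05, 2.41241154e-01]), 'tcp_rot': array([-4.34784026e-05,  7.07940854e-01,  3.16747339e-05,  7.06271722e-01]), 'ft_force': array([-0.93640264,  0.40956937,  0.06201953]), 'ft_torque': array([ 0.00301163, -0.00108064,  0.06995413]), 'gripper_width': 0.08524520365018802}
```

View pics/scene0.png

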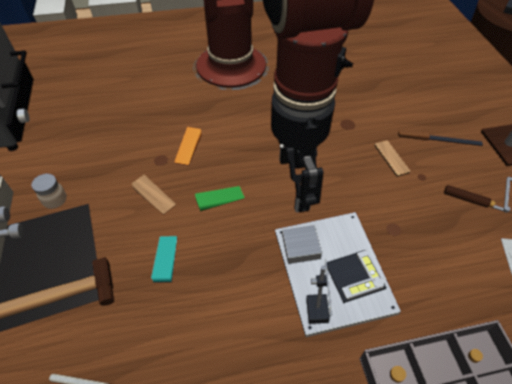

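View pics/side0.png

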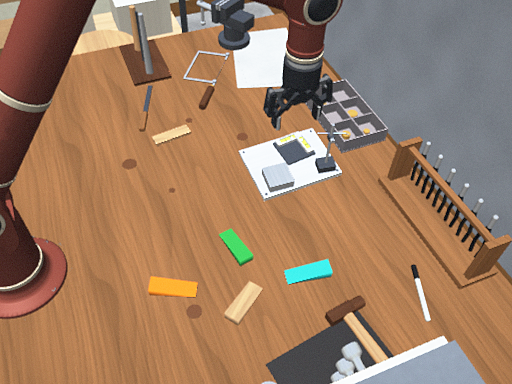

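View pics/wrist0.png

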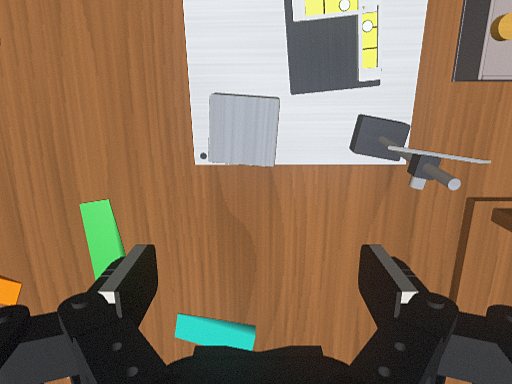

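The scene image shows two bare-wood pieces, at about (153,193) and (393,157). The green, orange and turquoise ones are look-alikes. I'll tell the two apart by enlarged crops and depth profiles.

```bash
python3 - <<'E'
from h import *
a=load('scene0')[0]; b=load('side0')[0]
cr=lambda im,u,v,w=36,h=30:cv2.resize(im[v-h:v+h,u-w:u+w],(396,300),interpolation=cv2.INTER_CUBIC)
cv2.imwrite('pics/crop0.png',np.vstack([np.hstack([cr(a,153,193),cr(a,393,157)]),np.hstack([cr(b,243,302),cr(b,171,134)])]))
for tag,rects in [('scene0',{'A':(125,165,182,220),'B':(368,132,418,182),'green':(190,180,250,215)}),('side0',{'A':(218,275,270,328),'B':(146,118,198,150),'green':(214,224,258,270)})]:
    P=pts(tag)
    for k,(u0,v0,u1,v1) in rects.items():
        p=P[v0:v1,u0:u1].reshape(-1,3); z=p[:,2]; m0=np.median(z[np.abs(z)<.005]) if (np.abs(z)<.005).any() else 0
        q=p[z>m0+.0025]; q=q[q[:,2]<.04]
        r=cv2.minAreaRect((q[:,:2]*1000).astype(np.float32))
        c=q[:,:2].mean(0); U,S,V=np.linalg.svd(q[:,:2]-c); t=(q[:,:2]-c)@V[0]
        print(tag,k,len(q),'tbl',m0.round(4),'rect',np.round(r[0],0),np.round(r[1],0),round(r[2],1),'axis',V[0].round(3))
        print([ (round(float(x),3),round(float(np.median(q[(t>x-.006)&(t<x+.006),2])-m0)*1000,1)) for x in np.arange(-.045,.05,.015)])
E
```

```text
scene0 A 759 tbl 0.0009 rect [ 420. -242.] [117. 154.] 85.8 axis [0.84  0.543]
[(-0.045, 19.6), (-0.03, 17.5), (-0.015, 14.7), (0.0, 12.2), (0.015, 9.4), (0.03, 6.7), (0.045, 4.7)]
scene0 B 733 tbl 0.0014 rect [426. 321.] [118. 161.] 67.5 axis [ 0.863 -0.505]
[(-0.045, 2.9), (-0.03, 8.7), (-0.015, 9.8), (0.0, 9.7), (0.015, 9.7), (0.03, 9.7), (0.045, 9.1)]
scene0 green 695 tbl 0.0011 rect [ 468. -101.] [120.  81.] 80.0 axis [-0.203  0.979]
[(-0.045, 19.1), (-0.03, 17.7), (-0.015, 15.0), (0.0, 12.3), (0.015, 9.8), (0.03, 7.4), (0.045, 4.6)]
side0 A 848 tbl -0.0002 rect [ 434. -236.] [124. 111.] 65.0 axis [-0.782 -0.623]
[(-0.045, 4.6), (-0.03, 7.0), (-0.015, 9.4), (0.0, 12.6), (0.015, 15.2), (0.03, 17.7), (0.045, 16.4)]
side0 B 481 tbl -0.0 rect [436. 322.] [130. 147.] 70.4 axis [ 0.999 -0.033]
[(-0.045, 9.9), (-0.03, 9.4), (-0.015, 9.5), (0.0, 8.6), (0.015, 8.3), (0.03, 8.9), (0.045, 9.1)]
side0 green 651 tbl -0.0001 rect [ 470. -100.] [126. 100.] 68.7 axis [ 0.047 -0.999]
[(-0.045, 4.8), (-0.03, 7.2), (-0.015, 9.9), (0.0, 12.3), (0.015, 15.3), (0.03, 17.7), (0.045, 15.5)]
```

View pics/crop0.png

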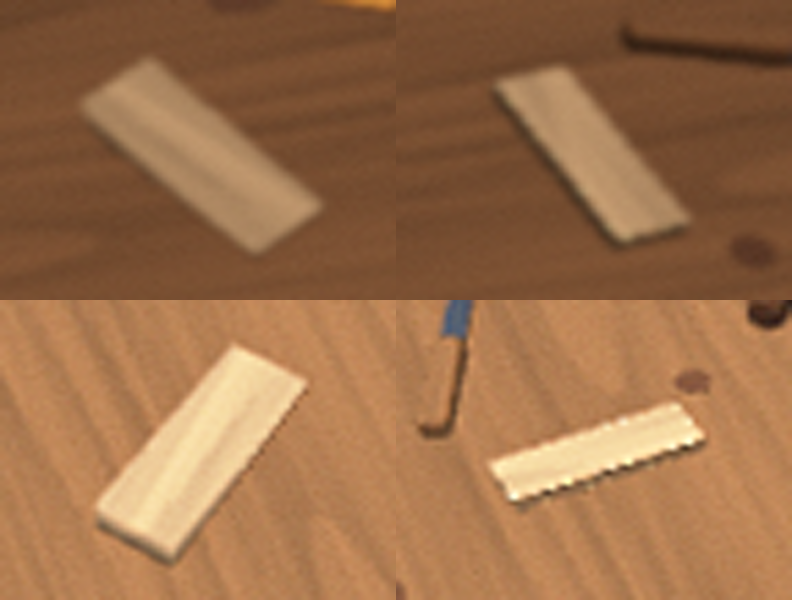

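A at scene (153,193) and side (243,302) is the wedge: its depth profile rises evenly from about 4 to 20 mm. B at (393,157) is flat at about 9.7 mm, so it is the strip. The wedge's thin end points to +x,+y. Next I'll get precise poses of the wedge and plate.

```bash
cat > m.py <<'E'
from h import *
def comp(tag,seed,lo,hi=None,minz=.003,maxz=.04):
    im,d,_,_=load(tag); hsv=cv2.cvtColor(im,cv2.COLOR_BGR2HSV); P=pts(tag)
    m=((P[...,2]>minz)&(P[...,2]<maxz)&lo(hsv,im)).astype(np.uint8)
    n,l=cv2.connectedComponents(m); k=l[seed[1],seed[0]]
    return (l==k) if k else None,P
E
python3 - <<'E'
from m import *
for tag,seed in [('scene0',(153,193)),('side0',(243,302))]:
    m,P=comp(tag,seed,lambda h,i:np.ones(h.shape[:2],bool))
    q=P[m]; q=q[q[:,2]<.03]
    r=cv2.minAreaRect((q[:,:2]*1000).astype(np.float32)); A=np.c_[q[:,:2],np.ones(len(q))]; co=np.linalg.lstsq(A,q[:,2],rcond=None)[0]
    print(tag,m.sum(),r,'grad',co, np.degrees(np.arctan2(-co[1],-co[0])))
for tag,seed in [('scene0',(325,240)),('side0',(262,160)),('wrist0',(240,75))]:
    im=load(tag)[0]; P=pts(tag); hsv=cv2.cvtColor(im,cv2.COLOR_BGR2HSV)
    w=(hsv[...,1]<40)&(hsv[...,2]>130)&(P[...,2]>.012)&(P[...,2]<.045)
    w=cv2.morphologyEx(w.astype(np.uint8),cv2.MORPH_OPEN,np.ones((3,3)))
    q=P[w>0]; box=(q[:,0]>.5)&(q[:,0]<.9)&(q[:,1]>-.25)&(q[:,1]<.25); q=q[box]
    for _ in range(5):
        A=np.c_[q[:,:2],np.ones(len(q))]; co=np.linalg.lstsq(A,q[:,2],rcond=None)[0]; e=np.abs(q[:,2]-A@co); q=q[e<.0025]
    r=cv2.minAreaRect((q[:,:2]*1000).astype(np.float32)); print(tag,len(q),co,r,'\n',cv2.boxPoints(r).round(0).tolist())
    cv2.imwrite(f'pics/pm_{tag}.png',w*255)
a=load('wrist0')[0][0:200,150:450]; cv2.imwrite('pics/cw0.png',cv2.resize(a,(780,520),interpolation=cv2.INTER_CUBIC))
b=load('scene0')[0][200:340,260:410]; cv2.imwrite('pics/cs0.png',cv2.resize(b,(600,560),interpolation=cv2.INTER_CUBIC))
E
```

```text
scene0 721 ((428.8038330078125, -243.1211700439453), (119.34001159667969, 40.65172576904297), 32.934261322021484) grad [-0.1641603  -0.0419586   0.07377741] 14.337572951640192
side0 705 ((433.7516174316406, -240.54238891601562), (102.23114776611328, 41.91716766357422), 33.38137435913086) grad [-0.1158303  -0.07238605  0.04400523] 32.0025782048924
scene0 5059 [ 0.03702227  0.05484256 -0.00057443] ((690.79736328125, 81.95419311523438), (219.63417053222656, 170.38812255859375), 0.6111067533493042) 
 [[580.0, 166.0], [582.0, -4.0], [802.0, -2.0], [800.0, 168.0]]
side0 1785 [ 0.03740395  0.05031741 -0.00153705] ((690.27001953125, 80.25101470947266), (220.61721801757812, 171.57264709472656), 0.7739748954772949) 
 [[579.0, 165.0], [581.0, -7.0], [802.0, -4.0], [799.0, 168.0]]
wrist0 21841 [ 0.03590465  0.05301914 -0.00084114] ((690.271484375, 74.26180267333984), (219.92160034179688, 154.23739624023438), 0.6179580092430115) 
 [[579.0, 150.0], [581.0, -4.0], [801.0, -2.0], [799.0, 153.0]]
```

View pics/cw0.png

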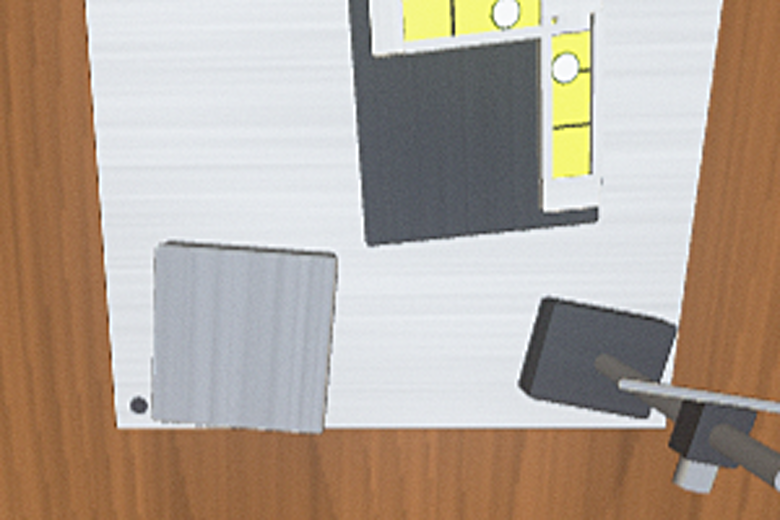

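View pics/cs0.png

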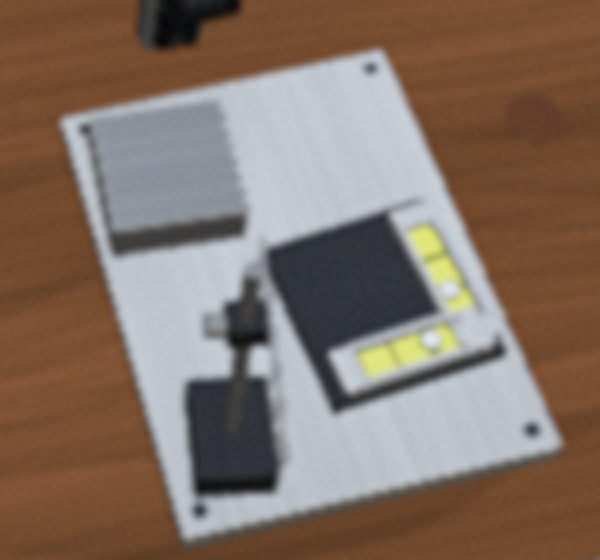

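Request:
{"name": "apply_moves", "arguments": {"increments": [[[0.011,-0.026,-0.025],7],[[0.022,-0.052,-0.05],14],[[0.033,-0.078,-0.075],21],[[0.044,-0.104,-0.1],28],[[0.055,-0.13,-0.125],35],[[0.066,-0.156,-0.15],42],[[0.077,-0.182,-0.175],49],[[0.088,-0.208,-0.2],56]], "fingers": 1}}

```text
time_s: 0.82
position: [0.4486, -0.2088, 0.1539]
tcp_rot: [0.334, 0.623, -0.334, 0.623]
ft_force: [0.8, -0.0, -0.1]
gripper_width: 0.0852
```

```bash
cat >> h.py <<'E'
def rel(target):
    s=bot.get_state(); M=R.from_quat(s['tcp_rot']).as_matrix()
    z=M[:,2]; print('t',s['time_s'],'pos',s['position'].round(4),'xaxis',M[:,0].round(3),'jawyaw',np.degrees(np.arctan2(z[1],z[0])).round(2),'F',s['ft_force'].round(1),'w',round(s['gripper_width'],4),'->tool',(M.T@(np.array(target)-s['position'])).round(4), 'q',s['joint_positions'].round(2))
E
python3 -c "
from h import *
rel([.400,-.260,.13])"
```

```text
t 0.8167 pos [ 0.4486 -0.2088  0.1539] xaxis [ 0. -0. -1.] jawyaw -56.32 F [ 0.8 -0.  -0.1] w 0.0852 ->tool [ 0.0239 -0.0688  0.0156] q [ 0.23  0.51  0.24  1.98 -0.18  0.68 -0.4 ]
```

Request:
{"name": "apply_moves", "arguments": {"increments": [[[0.004,-0.012,0.003],0],[[0.008,-0.024,0.006],0],[[0.012,-0.036,0.009],0.3],[[0.016,-0.048,0.012],0.6],[[0.02,-0.06,0.014],0.7],[[0.024,-0.069,0.016],0.7],[[0.024,-0.069,0.016],0.7],[[0.024,-0.069,0.016],0.7]]}}

```text
time_s: 1.48
position: [0.4016, -0.2599, 0.1301]
tcp_rot: [0.336, 0.622, -0.336, 0.622]
ft_force: [-0.5, -0.3, 0.2]
gripper_width: 0.085
```

```bash
python3 - <<'E'
from m import *
grab('wrist','w1'); rel([.4,-.26,.13])
P=pts('w1');im=load('w1')[0]
hsv=cv2.cvtColor(im,cv2.COLOR_BGR2HSV)
print(P[190,260],im[190,260],hsv[190,260],hsv[30,60])
E
```

```text
t 1.5333 pos [ 0.4022 -0.2594  0.1303] xaxis [ 0.  0. -1.] jawyaw -56.67 F [ 0.9 -0.6  0.3] w 0.085 ->tool [ 0.0003 -0.0022 -0.0008] q [ 0.38  0.52  0.22  2.04 -0.19  0.6  -0.26]
[ 0.4014583  -0.26114647  0.01857827] [134 190 233] [ 17 108 233] [ 14 151 160]
```

View pics/w1.png

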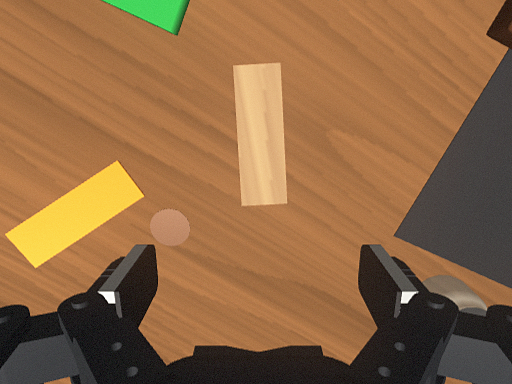

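```bash
python3 - <<'E'
from m import *
a=ray('w1',233,66,.003);b=ray('w1',281,63,.003);c=ray('w1',287,204,.021);d=ray('w1',241,206,.021)
for p in (a,b,c,d): print(p.round(4))
th=(a+b)/2;bu=(c+d)/2;v=th-bu
print('len',np.linalg.norm(v[:2]),'w',np.linalg.norm(a-b),np.linalg.norm(c-d),'yaw',np.degrees(np.arctan2(v[1],v[0])))
u=v[:2]/np.linalg.norm(v[:2]); print('center',(th+bu)/2)
for e in (.015,): 
    g=bu[:2]+e*u; print('grasp',g); rel([*g,.014])
E
```

```text
[ 0.4643 -0.1967  0.003 ]
[ 0.4848 -0.2242  0.003 ]
[ 0.404  -0.2835  0.021 ]
[ 0.3839 -0.2557  0.021 ]
len 0.09997650123461926 w 0.034370843232957186 0.03430760792014312 yaw 36.2959918104351
center [ 0.43423777 -0.24004516  0.012     ]
grasp [ 0.4060383 -0.2607567]
t 1.5333 pos [ 0.4022 -0.2594  0.1303] xaxis [ 0.  0. -1.] jawyaw -56.67 F [ 0.9 -0.6  0.3] w 0.085 ->tool [0.1163 0.0024 0.0032] q [ 0.38  0.52  0.22  2.04 -0.19  0.6  -0.26]
```

Request:
{"name": "apply_moves", "arguments": {"increments": [[[0.01,0.002,0.003],-1.5],[[0.03,0.002,0.003],-3],[[0.05,0.002,0.003],-3],[[0.07,0.002,0.003],-3],[[0.09,0.002,0.003],-3],[[0.105,0.002,0.003],-3],[[0.116,0.002,0.003],-3],[[0.116,0.002,0.003],-3]]}}

```text
time_s: 2.2
position: [0.4048, -0.2598, 0.0119]
tcp_rot: [0.319, 0.633, -0.318, 0.63]
ft_force: [-0.6, 0.2, -0.3]
gripper_width: 0.0854
```

Request:
{"name": "apply_moves", "arguments": {"increments": [[[0,0,0],0],[[0,0,0],0],[[0,0,0],0],[[0,0,0],0],[[0,0,0],0],[[0,0,0],0],[[0,0,0],0],[[0,0,0],0]], "fingers": 0.3, "force": 40}}

```text
time_s: 2.87
position: [0.4057, -0.2615, 0.0152]
tcp_rot: [0.319, 0.63, -0.319, 0.632]
ft_force: [-0.3, 1.4, 6.5]
gripper_width: 0.0333
```

```bash
python3 - <<'E'
from m import *
rel([.406,-.2608,.014]); grab('wrist','w2')
E
```

```text
t 2.8667 pos [ 0.4057 -0.2615  0.0152] xaxis [ 0.002 -0.001 -1.   ] jawyaw -53.69 F [-0.3  1.4  6.5] w 0.0333 ->tool [ 0.0012  0.0007 -0.0004] q [ 0.45  0.74  0.11  2.1  -0.24  0.31 -0.17]
```

View pics/w2.png

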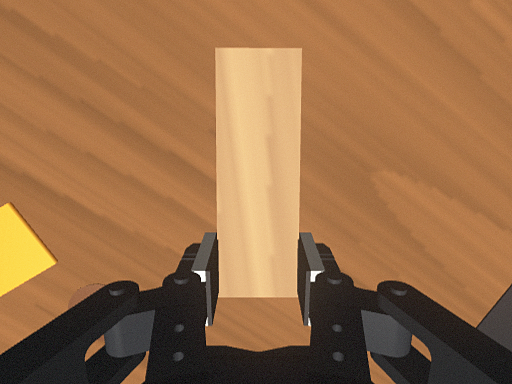

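Request:
{"name": "apply_moves", "arguments": {"increments": [[[0,0,0],0],[[0,0,0],0],[[0,0,0],0],[[-0.002,0,0],0],[[-0.003,0,0],0],[[-0.003,0,0],0],[[-0.003,0,0],0],[[-0.003,0,0],0]], "fingers": 0.6}}

```text
time_s: 3.58
position: [0.405, -0.2612, 0.0173]
tcp_rot: [0.319, 0.631, -0.319, 0.631]
ft_force: [0.0, -0.3, -0.3]
gripper_width: 0.0512
```

Request:
{"name": "apply_moves", "arguments": {"increments": [[[0,0,0],0],[[0,0,0],0],[[0,0,0],0],[[0,0,0],0],[[0,0,0],0],[[0,0,0],0],[[0,0,0],0],[[0,0,0],0]], "fingers": 0.3, "force": 40}}

```text
time_s: 4.25
position: [0.405, -0.2613, 0.0175]
tcp_rot: [0.319, 0.631, -0.319, 0.631]
ft_force: [-1.1, 0.0, 5.5]
gripper_width: 0.0329
```

```bash
python3 - <<'E'
from m import *
rel([.406,-.2608,.0165]); rel([.45,-.22,.08])
E
```

```text
t 4.25 pos [ 0.405  -0.2613  0.0175] xaxis [ 0. -0. -1.] jawyaw -53.7 F [-1.1  0.   5.5] w 0.0329 ->tool [0.001  0.0011 0.0002] q [ 0.45  0.73  0.11  2.1  -0.24  0.32 -0.17]
t 4.25 pos [ 0.405  -0.2613  0.0175] xaxis [ 0. -0. -1.] jawyaw -53.7 F [-1.1  0.   5.5] w 0.0329 ->tool [-0.0625  0.0607 -0.0067] q [ 0.45  0.73  0.11  2.1  -0.24  0.32 -0.17]
```

Request:
{"name": "apply_moves", "arguments": {"increments": [[[-0.025,0,0],0],[[-0.05,0.005,-0.004],2],[[-0.05,0.03,-0.025],8],[[-0.05,0.056,-0.047],14],[[-0.05,0.082,-0.069],20],[[-0.05,0.108,-0.09],26],[[-0.05,0.134,-0.112],31],[[-0.05,0.16,-0.133],35.6]]}}

```text
time_s: 4.92
position: [0.4552, -0.0575, 0.0669]
tcp_rot: [0.498, 0.502, -0.498, 0.502]
ft_force: [0.9, 0.0, 0.5]
gripper_width: 0.0334
```

```bash
python3 - <<'E'
from m import *
rel([.481,.046,.0665])
E
```

```text
t 4.9167 pos [ 0.4552 -0.0575  0.0669] xaxis [-0.001  0.    -1.   ] jawyaw -89.53 F [0.9 0.  0.5] w 0.0334 ->tool [ 0.0004  0.0267 -0.1033] q [-0.17  0.64  0.37  2.14 -0.53  0.44 -0.94]
```

Request:
{"name": "apply_moves", "arguments": {"increments": [[[0,0.004,-0.02],0],[[0,0.008,-0.04],0],[[0,0.013,-0.06],0],[[0,0.018,-0.08],0],[[0,0.023,-0.094],0],[[0,0.026,-0.102],0],[[0,0.026,-0.102],0],[[0,0.026,-0.102],0]]}}

```text
time_s: 5.58
position: [0.4798, 0.0425, 0.0671]
tcp_rot: [0.497, 0.503, -0.497, 0.503]
ft_force: [-0.2, -0.2, -0.9]
gripper_width: 0.0331
```

```bash
python3 - <<'E'
from m import *
rel([.481,.046,.0165]); grab('wrist','w3'); grab('side','s3')
E
```

```text
t 5.5833 pos [0.4798 0.0425 0.0671] xaxis [-0.    -0.001 -1.   ] jawyaw -89.28 F [-0.2 -0.2 -0.9] w 0.0331 ->tool [ 0.0506  0.0013 -0.0035] q [-0.41  0.67  0.42  2.08 -0.56  0.5  -1.13]
```

View pics/w3.png

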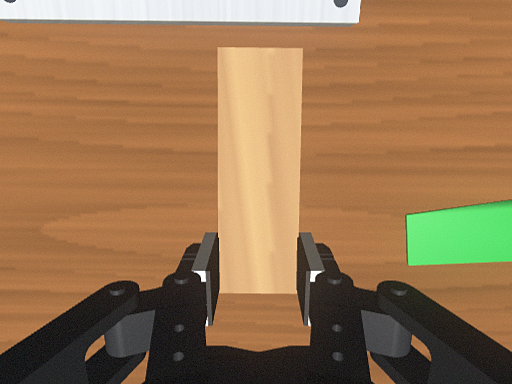

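View pics/s3.png

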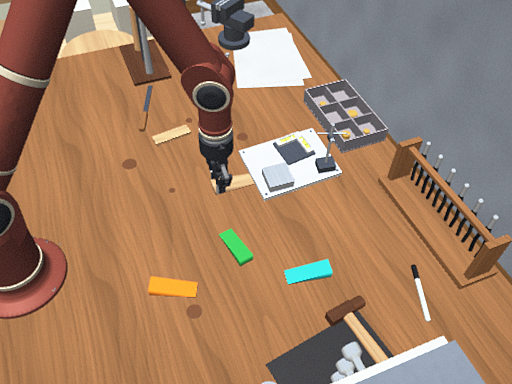

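```bash
python3 - <<'E'
from m import *
for u,v in [(360,22),(341,1),(10,1),(180,20),(10,19)]:
    z=.022
    for _ in range(4): p=ray('w3',u,v,z); z=.037*p[0]+.053*p[1]-.0008
    print((u,v),p.round(4))
a=ray('w3',217,48,.053);b=ray('w3',303,48,.053);print('tip',a,b)
c=ray('w3',221,293,.071);d=ray('w3',298,293,.071);print('butt',c,d,np.degrees(np.arctan2(*((a+b-c-d)[[1,0]]))))
E
```

```text
(360, 22) [ 0.5816 -0.0044  0.0205]
(341, 1) [0.5902 0.0055 0.0213]
(10, 1) [0.5864 0.155  0.0291]
(180, 20) [0.5805 0.0804 0.0249]
(10, 19) [0.5791 0.1565 0.0289]
tip [0.56556092 0.06033611 0.053     ] [0.56602521 0.02616959 0.053     ]
butt [0.46618213 0.05852646 0.071     ] [0.46660957 0.02560617 0.071     ] 0.6839273942351437
```

Request:
{"name": "apply_moves", "arguments": {"increments": [[[0.005,0,-0.003],0],[[0.015,0,-0.003],0],[[0.025,0,-0.003],0],[[0.034,0,-0.003],0],[[0.042,0,-0.003],0],[[0.047,0,-0.003],0],[[0.05,0,-0.003],0],[[0.05,0,-0.003],0]]}}

```text
time_s: 6.35
position: [0.4793, 0.0457, 0.0175]
tcp_rot: [0.497, 0.503, -0.497, 0.502]
ft_force: [-2.4, 0.3, 4.7]
gripper_width: 0.0328
```

```bash
python3 - <<'E'
from m import *
grab('wrist','w4');rel([.564,.047,.0165])
E
```

```text
t 6.4 pos [0.4793 0.0457 0.0175] xaxis [-0.001  0.001 -1.   ] jawyaw -89.34 F [-2.2  0.1  4.4] w 0.0331 ->tool [ 0.0009  0.0847 -0.0004] q [-0.35  0.75  0.32  2.11 -0.63  0.38 -1.08]
```

View pics/w4.png

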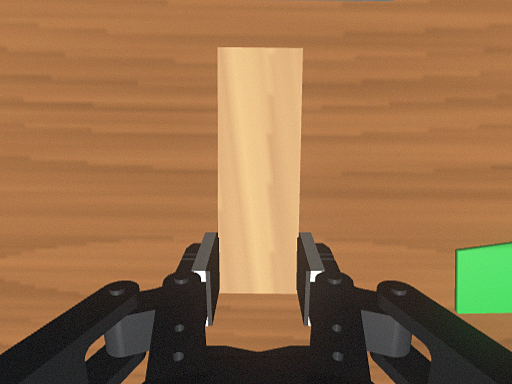

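Request:
{"name": "apply_moves", "arguments": {"increments": [[[0,0.006,0],0],[[0,0.012,0],0],[[0,0.018,0],0],[[0,0.024,0],0],[[0,0.03,0],0],[[0,0.036,0],0],[[0,0.041,0],0],[[0,0.044,0],0]]}}

```text
time_s: 7.07
position: [0.5202, 0.0465, 0.0175]
tcp_rot: [0.495, 0.505, -0.499, 0.501]
ft_force: [-7.2, 0.2, 10.4]
gripper_width: 0.0331
```

```bash
cat > chk.py <<'E'
import sys
from m import *
t=sys.argv[1]; grab('scene','sc'+t); grab('wrist','w'+t); rel([.562,.047,.0165])
b=load('sc'+t)[0][200:340,260:410]; cv2.imwrite(f'pics/c{t}.png',np.hstack([cv2.resize(b,(480,448),interpolation=cv2.INTER_CUBIC),cv2.resize(load('w'+t)[0][:200,180:330],(300,448))]))
b=b=load('sc'+t)[0][245:305,325:392]; cv2.imwrite(f'pics/v{t}.png',cv2.resize(b,(670,600),interpolation=cv2.INTER_CUBIC))
im=load('sc'+t)[0]; P=pts('sc'+t); hsv=cv2.cvtColor(im,cv2.COLOR_BGR2HSV)
w=(hsv[...,1]<40)&(hsv[...,2]>130)&(P[...,2]>.012)&(P[...,2]<.045)
w=cv2.morphologyEx(w.astype(np.uint8),cv2.MORPH_OPEN,np.ones((3,3)))
q=P[w>0]; q=q[(q[:,0]>.57)&(q[:,0]<.9)&(q[:,1]>-.05)&(q[:,1]<.25)]
for _ in range(6):
    A=np.c_[q[:,:2],np.ones(len(q))]; co=np.linalg.lstsq(A,q[:,2],rcond=None)[0]; e=np.abs(q[:,2]-A@co); q=q[e<.0025]
r=cv2.minAreaRect((q[:,:2]*1000).astype(np.float32)); print('tilt deg',np.degrees(co[:2]).round(2),'plate',cv2.boxPoints(r).round(1).tolist())
E
python3 chk.py 5
```

```text
t 7.1667 pos [0.5212 0.0465 0.0175] xaxis [-0.006  0.001 -1.   ] jawyaw -89.31 F [-6.3  0.5  9.2] w 0.033 ->tool [ 0.0008  0.0408 -0.    ] q [-0.36  0.79  0.37  1.99 -0.59  0.47 -1.12]
tilt deg [2.12 3.09] plate [[580.0, 166.0], [581.9000244140625, -4.5], [801.9000244140625, -1.899999976158142], [799.9000244140625, 168.60000610351562]]
```

View pics/c5.png

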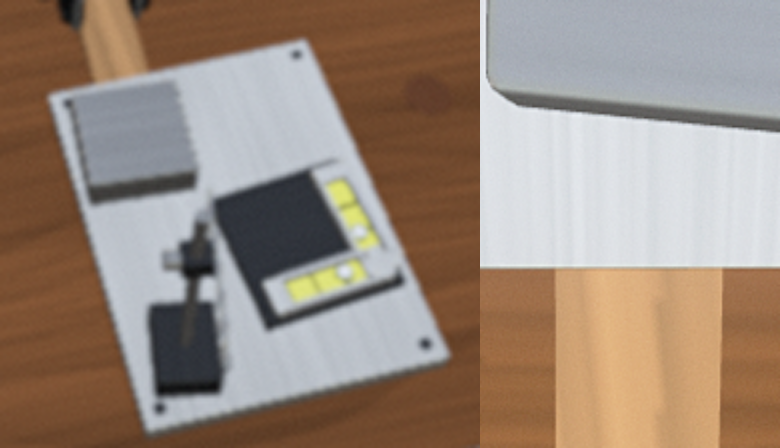

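Request:
{"name": "apply_moves", "arguments": {"increments": [[[-0.001,0.002,0],0],[[-0.001,0.004,0],0],[[-0.001,0.006,0],0],[[-0.001,0.008,0],0],[[-0.001,0.01,0],0],[[-0.001,0.012,0],0],[[-0.001,0.014,0],0],[[-0.001,0.016,0],0]]}}

```text
time_s: 7.83
position: [0.5314, 0.0472, 0.0175]
tcp_rot: [0.493, 0.508, -0.501, 0.498]
ft_force: [-14.2, -0.9, 13.0]
gripper_width: 0.0328
```

```bash
python3 chk.py 6
```

```text
t 7.9333 pos [0.5329 0.0472 0.0175] xaxis [-0.015  0.003 -1.   ] jawyaw -89.3 F [-12.8   0.8  11.2] w 0.0327 ->tool [0.0006 0.0292 0.0005] q [-0.37  0.81  0.38  1.95 -0.58  0.51 -1.13]
tilt deg [1.7  2.55] plate [[580.0, 166.5], [581.7999877929688, -4.199999809265137], [801.9000244140625, -1.899999976158142], [800.0999755859375, 168.8000030517578]]
```

View pics/c6.png

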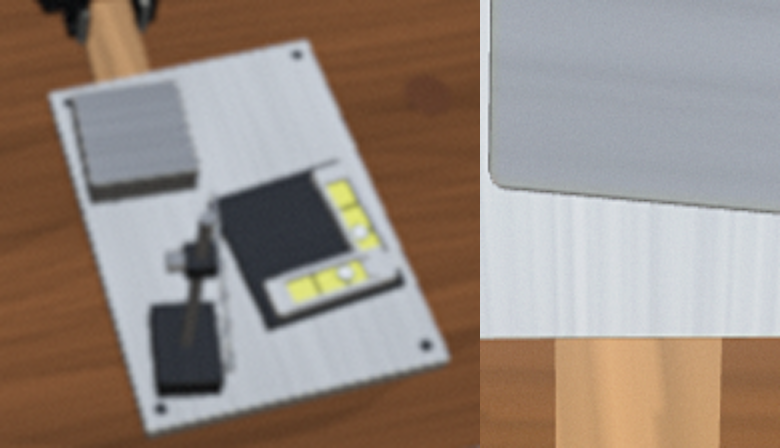

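Request:
{"name": "apply_moves", "arguments": {"increments": [[[-0.001,0.002,0],0],[[-0.002,0.004,0],0],[[-0.002,0.006,0],0],[[-0.002,0.008,0],0],[[-0.002,0.01,0],0],[[-0.002,0.012,0],0],[[-0.002,0.014,0],0],[[-0.002,0.016,0],0]]}}

```text
time_s: 8.6
position: [0.5536, 0.047, 0.0192]
tcp_rot: [0.495, 0.505, -0.498, 0.501]
ft_force: [-5.9, -0.5, -6.9]
gripper_width: 0.033
```

```bash
python3 chk.py 7
```

```text
t 8.7 pos [0.5539 0.047  0.0191] xaxis [-0.005  0.    -1.   ] jawyaw -89.28 F [-5.1 -0.6 -8. ] w 0.0333 ->tool [0.0025 0.0082 0.0001] q [-0.37  0.82  0.39  1.9  -0.57  0.54 -1.14]
tilt deg [0.08 0.23] plate [[580.2999877929688, 167.89999389648438], [581.4000244140625, -2.700000047683716], [802.4000244140625, -1.2999999523162842], [801.2999877929688, 169.39999389648438]]
```

View pics/c7.png

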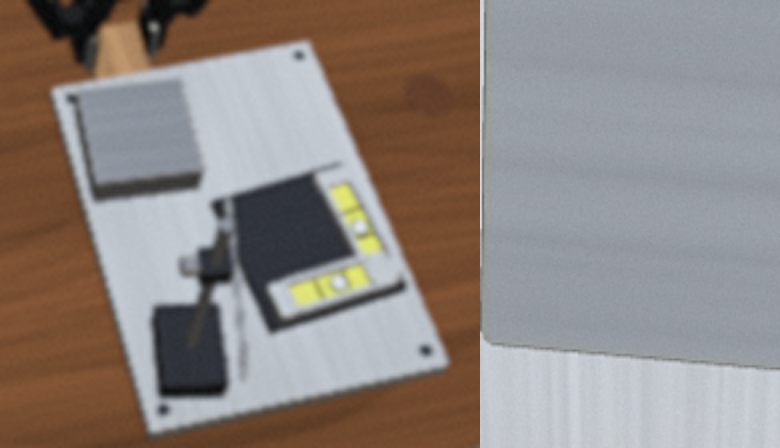

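Request:
{"name": "apply_moves", "arguments": {"increments": [[[0.001,0,0],0],[[0.0018,0,0],0],[[0.0018,0,0],0],[[0.0018,0.001,0],0],[[0.0018,0.002,0],0],[[0.0018,0.003,0],0],[[0.0018,0.004,0],0],[[0.0018,0.004,0],0]]}}

```text
time_s: 9.37
position: [0.5579, 0.0469, 0.018]
tcp_rot: [0.496, 0.504, -0.498, 0.502]
ft_force: [-6.5, -0.2, -4.0]
gripper_width: 0.0333
```

```bash
python3 chk.py 8
```

```text
t 9.4667 pos [0.5579 0.0469 0.018 ] xaxis [-0.005  0.    -1.   ] jawyaw -89.3 F [-6.6  0.1 -3.7] w 0.0328 ->tool [ 0.0015  0.0041 -0.    ] q [-0.37  0.83  0.39  1.88 -0.57  0.55 -1.15]
tilt deg [0.04 0.24] plate [[581.4000244140625, 167.60000610351562], [583.0, -2.9000000953674316], [802.5, -0.8999999761581421], [800.9000244140625, 169.6999969482422]]
```

View pics/v8.png

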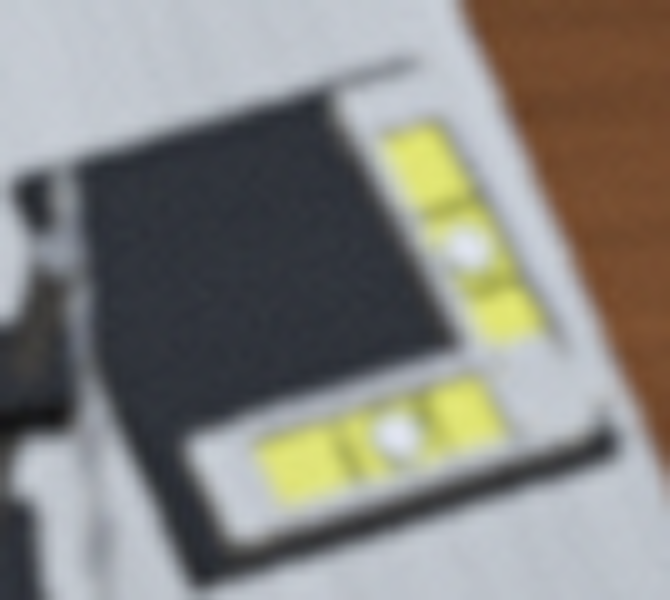

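Request:
{"name": "apply_moves", "arguments": {"increments": [[[0.0008,0,0],0],[[0.0012,0,0],0],[[0.0012,0.001,0],0],[[0.0012,0.002,0],0],[[0.0012,0.003,0],0],[[0.0012,0.003,0],0],[[0.0012,0.003,0],0],[[0.0012,0.003,0],0]]}}

```text
time_s: 10.13
position: [0.5588, 0.0469, 0.0176]
tcp_rot: [0.495, 0.506, -0.499, 0.5]
ft_force: [-11.0, -0.2, 4.8]
gripper_width: 0.033
```

```bash
python3 chk.py 9
```

```text
t 10.2333 pos [0.5589 0.0469 0.0176] xaxis [-0.009  0.001 -1.   ] jawyaw -89.31 F [-12.1   0.1   4.5] w 0.0329 ->tool [ 0.0011  0.0031 -0.0001] q [-0.37  0.83  0.4   1.88 -0.57  0.56 -1.15]
tilt deg [0.12 0.28] plate [[580.0999755859375, 167.60000610351562], [581.7999877929688, -3.0], [803.0, -0.699999988079071], [801.2000122070312, 169.89999389648438]]
```

View pics/v9.png

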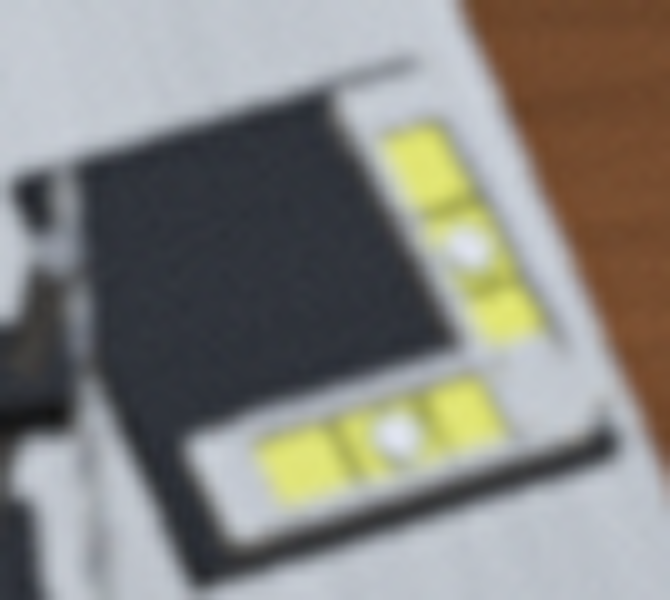

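View pics/w9.png

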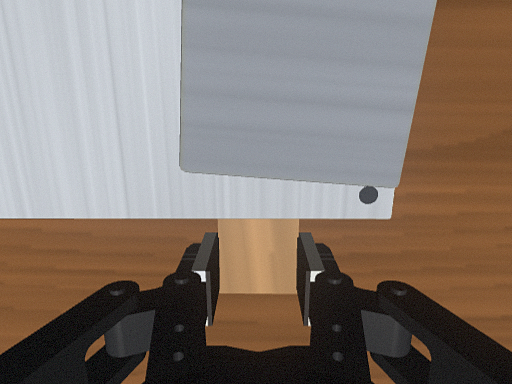

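Both bubbles stand between their lines and the wedge's sole is on the bench. Next I'll relax the push and release.

Request:
{"name": "apply_moves", "arguments": {"increments": [[[-0.0003,-0.003,0],0],[[-0.0005,-0.004,0],0],[[-0.0005,-0.004,0],0],[[-0.0005,-0.004,0],0],[[-0.0005,-0.004,0],0],[[-0.0005,-0.004,0],0],[[-0.0005,-0.004,0],0],[[-0.0005,-0.004,0],0]], "fingers": 0.65}}

```text
time_s: 10.9
position: [0.5592, 0.0469, 0.0178]
tcp_rot: [0.497, 0.503, -0.497, 0.503]
ft_force: [-0.2, -0.4, 0.0]
gripper_width: 0.0558
```

```bash
python3 chk.py 10
```

```text
t 11.0 pos [0.559  0.0469 0.0178] xaxis [ 0. -0. -1.] jawyaw -89.3 F [-0.5  0.4  0.2] w 0.0556 ->tool [ 0.0013  0.003  -0.    ] q [-0.37  0.83  0.39  1.89 -0.58  0.54 -1.14]
tilt deg [0.11 0.28] plate [[580.4000244140625, 167.6999969482422], [582.2999877929688, -3.200000047683716], [803.0, -0.699999988079071], [801.0999755859375, 170.1999969482422]]
```

View pics/v10.png

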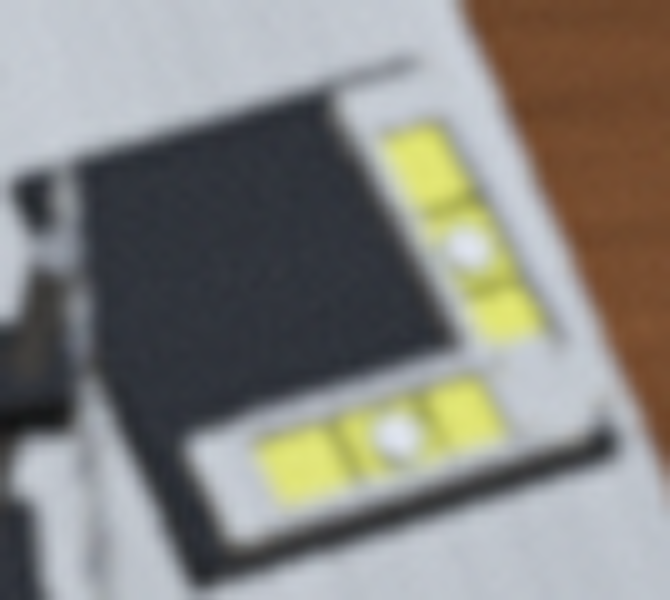

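View pics/w10.png

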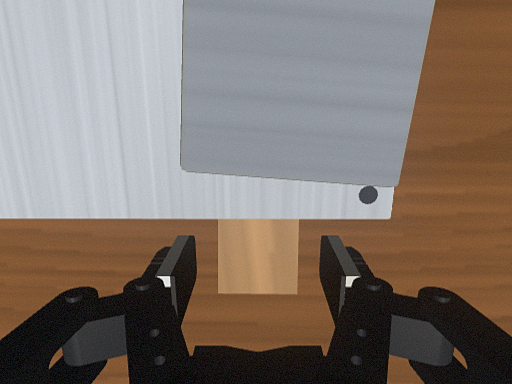

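Released: the bubbles are unchanged and centred, and the fingers are clear of the wedge. I'll back straight off, then go up.

Request:
{"name": "apply_moves", "arguments": {"increments": [[[0,-0.006,0],0],[[0,-0.018,0],0],[[0,-0.034,0],0],[[0,-0.05,0],0],[[-0.015,-0.06,0],0],[[-0.04,-0.06,0],0],[[-0.07,-0.06,0],0],[[-0.1,-0.06,0],0]]}}

```text
time_s: 11.67
position: [0.4976, 0.0461, 0.1185]
tcp_rot: [0.496, 0.503, -0.498, 0.502]
ft_force: [0.3, -0.1, 0.6]
gripper_width: 0.0558
```

Request:
{"name": "apply_moves", "arguments": {"increments": [[[-0.01,0,0],0],[[-0.02,0,0],0],[[-0.02,0,0],0],[[-0.02,0,0],0],[[-0.02,0,0],0],[[-0.02,0,0],0],[[-0.02,0,0],0],[[-0.02,0,0],0]]}}

```text
time_s: 12.33
position: [0.4985, 0.0461, 0.137]
tcp_rot: [0.496, 0.503, -0.497, 0.503]
ft_force: [0.1, -0.2, 0.4]
gripper_width: 0.0556
```

```bash
python3 chk.py 11
```

```text
t 12.4333 pos [0.4988 0.0461 0.1374] xaxis [-0.001 -0.    -1.   ] jawyaw -89.31 F [-0.1 -0.9  0.5] w 0.0557 ->tool [ 1.208e-01  6.340e-02 -1.000e-04] q [-0.49  0.58  0.54  1.98 -0.45  0.7  -1.23]
tilt deg [0.09 0.28] plate [[580.5, 167.5], [582.2000122070312, -3.0], [802.5999755859375, -0.8999999761581421], [801.0, 169.60000610351562]]
```

View pics/v11.png

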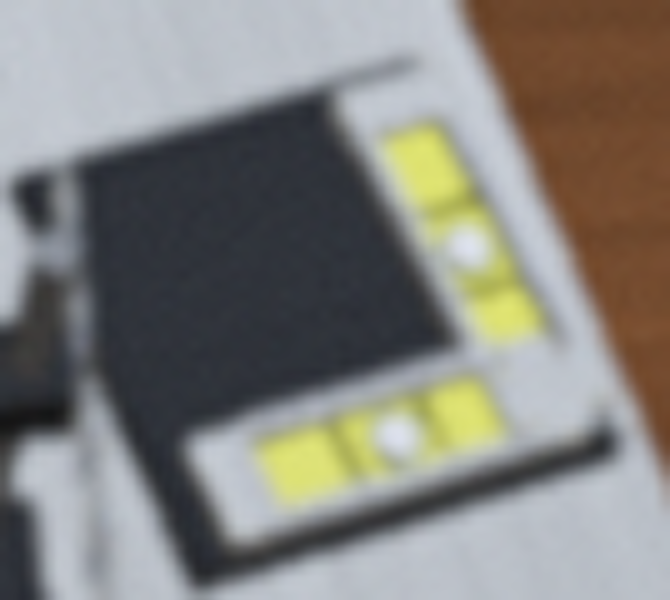

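View pics/w11.png

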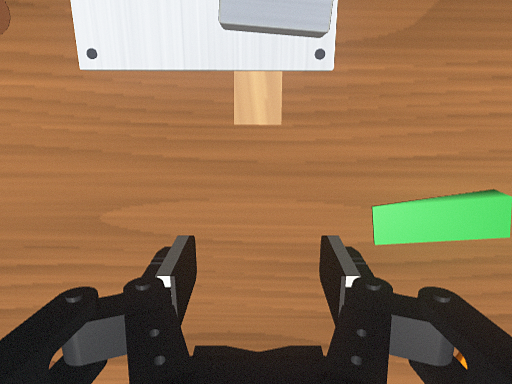

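View pics/sc11.png

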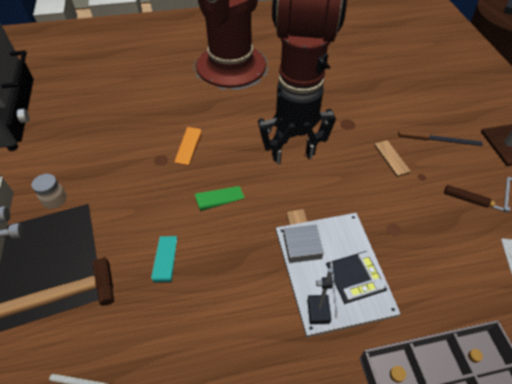

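```bash
python3 -c "
from h import *
print(order.hand_in())"
```

```text
the job is handed in; nothing more can be done
None
```

The wedge is under the plate's front edge and the corner sits level on it with the gripper released and clear. I handed the job in at about 12.5 s of the 61 s allowed.

- **Wedge:** I picked out the loose wooden wedge by its depth profile. It went in thin end first, its centre line about 35 mm from the edge's middle towards the stud. That leaves roughly 9 mm between the wedge and the stud.
- **Bubbles:** After release and retreat, both bubbles stand between their lines, about 1 mm or less from the middle. They did not move when I let go.
- **Plate position:** It moved no more than about 1–2 mm in the images, which is within the camera error and the shift from levelling. The level and block show no visible shift in the pictures. I did not measure them separately.
- **A slip along the way:** I briefly lifted the wedge about 1.7 mm off the bench while pushing. I lowered it back and finished the push before letting go.
- **A check that disagrees slightly:** A plane fitted to the depth image still gives 0.1° and 0.28° of tilt. I put that down to camera bias and went by the bubbles.

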